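# Start and screw down the cap of a clamped sample can

### The job

Close the aluminium can clamped in its base on the worktop: set the wide black screw cap on its neck, turn it backwards (anticlockwise from above) under light pressure until you feel it drop into the start of the thread, then screw it down clockwise until it is fully home, and let go. Do not force the cap against the can, and leave the other things on the worktop where they are.

Things in the scene. Friction and masses are not known exactly. Their poses are not given: they have to be found in the camera images.
- cap_center (a point): Centre (half-way up) of the loose black screw cap, mouth down on the worktop: ribbed, round, 53 mm across, 28 mm high, 60 g; z is its axis, up. Inside the skirt (bore 46 mm) three pins 4 mm thick, 120 degrees apart, point inward to 19 mm from the axis, 9 mm below this point. From outside it is alike all round. It has 1 mm play sideways on the neck.
- can: Fixed aluminium can, 66 mm across, on a dark round base 100 mm across (clamp blocks up to z = 26 mm). Origin at the centre of the base's underside on the worktop, z up on the can's axis. Shoulder at z = 60 mm, above it a neck 36 mm across. Where the thread begins round the neck is NOT given by this yaw and differs each time: it must be felt.
- can_top (a point): Centre of the chamfered top of the can's neck, 87 mm above the worktop, z up. Below it three equal thread ridges 4 mm proud, each spanning 88 degrees and falling 5 mm clockwise (from above), with a 24 degree gap before each high end. Set down between gaps, the cap's pins rest on the ridges with the cap's centre level with this point, -1 to +5 mm.
- thread_start (a point): On the can's axis, 83 mm up: where the cap's centre is when it has dropped into the gaps. Turned anticlockwise on the ridges the cap climbs (up to 100 degrees), then drops here if pressed; a stop bars further backward turning, but unpressed it passes over. Clockwise on top of the ridges it jams. A press of 5 to 10 N is plenty; over 35 N harms the thread.
- cap_home (a point): On the can's axis, 78 mm up: where the cap's centre is when fully screwed home. From the gaps the cap goes 75 to 100 degrees clockwise under the ridges, falling 5 mm, to a hard stop (do not wrench it: 0.5 N m is plenty, 1.2 N m too much); the skirt then stands 4 mm above the can's shoulder.
- bystander_bottle (a point): Centre of a loose small glass bottle with black cap, 33 mm across, 79 mm high: leave alone.
- bystander_box (a point): Centre of a loose gold-coloured tin, 68 x 97 x 29 mm: leave alone.
- bystander_beaker (a point): Centre of a loose small glass beaker, 42 mm across, 50 mm high: leave alone.
- bystander_tape (a point): Centre of a loose roll of label tape lying flat, 60 mm across, 19 mm high: leave alone.
Things that resemble listed ones, but are neither listed nor needed, are in the scene too. What is meant by the part that bears cap_center is not pink or yellow, and is the larger of those in its own colour.

How it is judged:
By the outcome, as a careful person would: the job done as asked, in the order asked, and still so for the second after the job is handed in, with the robot touching nothing.
It also fails if it takes over 72 s, if anything falls off the work surface, if the arm or the gripper's body presses on something with over 40 N, if the wrist force passes 120 N, or if a joint passes its speed limit or range.

### The arm

A 6-joint arm with a two-finger parallel gripper is mounted at the origin on a cart in front of the work surface, level with it; the furniture and walls round the work are solid. World frame = base frame: x ahead of the robot, y to its left, z up, the work surface at z = 0. Lengths are in mm, angles in degrees, forces in N, time in s.
With the tool pointing down it reaches from about 325 to 850 mm from the base axis. Payload 15.5 kg.
Tool frame: the origin (TCP) lies on the centre line of the jaws, within the pads' length; the fingertips stand 8 mm ahead of it and the grasp point (between the pads) lies 11 mm behind it (arm.nose_length is the distance from the TCP to the fingertips, in mm); z points along the fingers, y is the line along which they close (so a half turn about z gives the same grasp; the last joint's range is limited). The gripper opens to 91 mm and grips with 3 to 60 N. Pads are 32 mm wide; open, the fingers measure 118 mm over their backs; the gripper's body (76 mm by 178 mm) begins 60 mm behind the grasp point.
Start: joints at [-68.612, 28.281, 77.091, -0, 74.628, -5.472], TCP at [282.386, -557.57, 221.915] pointing down, gripper open.
Joint ranges: [-166.48, 166.48], [-47.26, 123.95], [12.59, 153.08], [-70.14, 250.14], [6.76, 159.57], [-176.63, 176.63]. Speed limits (degrees/s): [108.29, 108.29, 147.25, 172.46, 172.46, 172.46].

### API

Orientations are given as [roll, pitch, yaw] about the fixed x, y, z axes, in that order (R = Rz(yaw) Ry(pitch) Rx(roll)).
In Python, from plant import arm gives the robot as it stands.
- The arm moves only by the tool send_rows, never from a script. Its argument "rows" is one flat list of numbers, 7 for each row, row after row: the shift along the tool's x, y, z in m, then the turn, a rotation vector about the tool's x, y, z in rad, then the gripper command: -1 is fully open, 1 is shut, values between are in proportion. A call has 1 to 8 rows; each row shifts and turns the commanded pose from where the row before left it, along the tool's axes as they then stand; what a row does not reach is not made up. A row lasts 1/8 s, in which the tool goes at most 62.5 mm and 10.7 degrees, less where a joint would pass 70% of its speed; a pose out of reach is approached as far as the arm can. A call is refused whole if a number of a shift passes 0.0625 or a number of a turn 0.188, either way. A call with a gripper value outside its range is refused whole. The fingers move at their own pace and stop on an object; the grip force is fixed at half the most. Time passes only in rows, so rows that do not move let the fingers close. It gives the time, the measured TCP pose, the force, the opening and the grip force at its end, in the units of the state.
- arm.get_state(): the state, without advancing time (a new reading comes with each control period).
- arm.snapshot(name): name is "side" or "top" or "wrist"; returns (picture, depth): 420x560x3 uint8, blue, green, red; 420x560 float32, mm along the optical axis (not along the pixel's ray), 0 where there is no reading.
- arm.camera_params(name): a dict with "fx", "fy", "cx", "cy" (pixels), "D" ([k1, k2, p1, p2, k3] as OpenCV has them; the pictures are not rectified), "camera_from_world" (4x4, takes a point from world to camera coordinates). Camera axes: x right, y down, z forward; pixel columns grow to the right and rows downward; lengths in mm; the calibration is good to about 2 mm. A picture is of the moment at which its call begins: read the wrist's pose just before it. camera_params takes no time and is no camera call; for the wrist camera it gives the pose at the moment of the call.
- arm.sign_off(): hands the job in; it is judged then, once.
The state is a dict: "time": time; "qpos": joint angles; "dq": joint speeds; "tau": joint torques, N m; "tool_pos": TCP position; "orientation": TCP orientation; "contact_force": force on the tool from outside, world axes, zero at the start; "wrist_torque": the same for the moment, N m; "width": opening from 0.0 (shut) to 1.0 (fully open); "grip_force": force on a finger pad.
Only numpy, scipy, OpenCV 4.12 (cv2) and the standard library are available. Lean on these libraries where they do the work, as an engineer would, in place of code of your own. Each camera call takes 0.05 s, during which the arm holds its last target. There are 200 camera calls.

## Working session

There is one attempt and no reset: what is moved stays moved. The work goes in short steps, Python scripts to look and compute and a tool call to move; the robot and the scene stay as the last step left them, time stands still between calls to the robot, and variables do not carry over. Pictures are saved under pics/ and viewed, at most 10 in all, crops included, and the job is handed in when it is done.

Besides the shell and the picture viewer there is one more tool, called after ">>>" as a command line: name --argument value ..., lists and objects as JSON in quotes. send_rows: Moves the arm, as the interface text tells. Its arguments: {"type":"object","properties":{"rows":{"type":"array","items":{"type":"number"}}},"required":["rows"]}

```bash
ls; mkdir -p pics; python3 - <<'E'
from plant import arm
import cv2,numpy as np
s=arm.get_state();print(s)
for n in("top","side"):
    p,d=arm.snapshot(n);cv2.imwrite(f"pics/{n}0.png",p);np.save(f"pics/{n}0.npy",d)
    c=arm.camera_params(n);print(n,c)
E
```

```text
pics
{'time': 0.0, 'qpos': array([-6.86140493e+01,  2.83139363e+01,  7.71284805e+01, -3.25684771e-05,
        7.46265097e+01, -5.47096644e+00]), 'dq': array([-0.05376754,  0.04237597,  0.06044181, -0.00890148, -0.09807362,
       -0.05634392]), 'tau': array([ 1.49906595e-03, -8.78823137e+01, -3.81866848e+01,  7.09665567e-02,
        5.32915886e-02, -1.97301297e-04]), 'tool_pos': array([ 282.22663103, -557.23304249,  221.34055807]), 'orientation': array([-1.79931385e+02, -6.54029035e-03,  2.68569219e+01]), 'contact_force': array([-0.7232925 ,  0.07807414,  0.04392702]), 'wrist_torque': array([ 0.0201818 , -0.00026536, -0.02636689]), 'grip_force': 0.0, 'width': 0.9983401799824697}
top {'fx': 469.3857234829428, 'fy': 469.3857234829428, 'cx': 278.2790351600748, 'cy': 210.86872991853824, 'D': array([-0.15597053,  0.        ,  0.        ,  0.        ,  0.        ]), 'camera_from_world': array([[-2.89176010e-02, -9.99559586e-01,  6.66375568e-03,
         4.59517963e+01],
       [-9.93804207e-01,  2.80340844e-02, -1.07551325e-01,
         5.51996344e+02],
       [ 1.07317145e-01, -9.73259473e-03, -9.94177201e-01,
         1.29989681e+03],
       [ 0.00000000e+00,  0.00000000e+00,  0.00000000e+00,
         1.00000000e+00]])}
side {'fx': 512.2219245240066, 'fy': 512.2219245240066, 'cx': 277.96677390964095, 'cy': 210.00036453303787, 'D': array([0.00549764, 0.        , 0.        , 0.        , 0.        ]), 'camera_from_world': array([[-8.17309495e-01, -5.76015566e-01, -1.45346948e-02,
         4.85289450e+02],
       [-3.66735347e-01,  5.39486425e-01, -7.57931120e-01,
         2.51634532e+02],
       [ 4.44421394e-01, -6.14133914e-01, -6.52172646e-01,
         1.15645916e+03],
       [ 0.00000000e+00,  0.00000000e+00,  0.00000000e+00,
         1.00000000e+00]])}
```

View pics/top0.png

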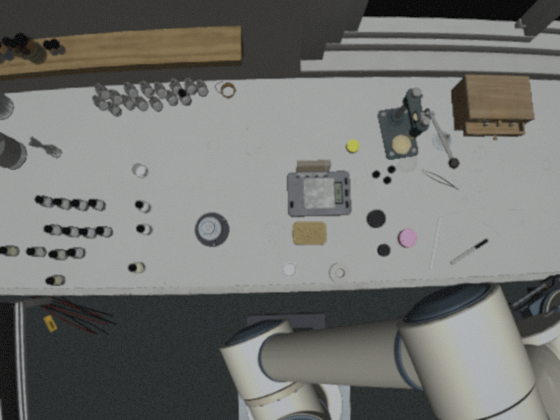

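View pics/side0.png

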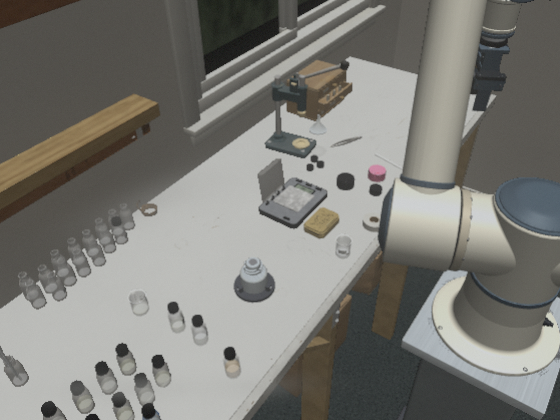

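Top view: black discs at (376,218), the larger, and (384,250), the smaller. There is also a pink one at (407,238), a yellow one at (353,146), and tiny black ones near (385,175). The can is at (212,229). The larger black disc at (376,218) fits the description, and I'll confirm it in a crop while measuring.

```bash
cat > h.py <<'E'
import cv2,numpy as np
def ray(c,uv):
    K=np.array([[c['fx'],0,c['cx']],[0,c['fy'],c['cy']],[0,0,1]])
    p=cv2.undistortPoints(np.array(uv,float).reshape(-1,1,2),K,c['D']).reshape(-1,2)
    T=c['camera_from_world'];R=T[:3,:3]
    return -R.T@T[:3,3],np.c_[p,np.ones(len(p))]@R
def onplane(c,uv,z):
    o,d=ray(c,uv);return o+d*((z-o[2])/d[:,2])[:,None]
def blobs(m,box,amin=30):
    x0,y0,x1,y1=box;mm=np.zeros_like(m);mm[y0:y1,x0:x1]=m[y0:y1,x0:x1]
    n,l,s,ce=cv2.connectedComponentsWithStats(mm)
    return [(ce[i],s[i],(l==i).astype(np.uint8)) for i in range(1,n) if s[i,4]>=amin]
def circle(c,mask,z):
    cs,_=cv2.findContours(mask,cv2.RETR_EXTERNAL,cv2.CHAIN_APPROX_NONE)
    k=max(cs,key=cv2.contourArea);P=onplane(c,k.reshape(-1,2),z)[:,:2]
    (e,ax,_)=cv2.fitEllipse(P.astype(np.float32));return e,ax
E
python3 - <<'E'
from plant import arm
from h import *
t=cv2.imread('pics/top0.png');s=cv2.imread('pics/side0.png')
for n,im,box in(("top",t,(340,150,430,265)),("side",s,(300,150,400,210)),("top",t,(185,205,240,255)),("side",s,(220,245,290,305))):
    c=arm.camera_params(n);m=(im.max(2)<75).astype(np.uint8)
    for ce,st,k in blobs(m,box): print(n,ce.round(1),st,'z28',circle(c,k,28 if box[0]not in(185,220) else 5),onplane(c,[ce],14).round(1))
a=cv2.resize(t[195:270,340:430],None,fx=6,fy=6,interpolation=2)[:,:400]
b=cv2.resize(s[235:310,220:290],None,fx=6,fy=6,interpolation=2)[:,:400]
cc=cv2.resize(t[205:255,185:240],None,fx=7,fy=7,interpolation=2)[:,:400]
h=450
im=np.zeros((h,800,3),np.uint8);im[:,:400]=a[:h];im[:,400:]=b[:h,:400]
cv2.imwrite('pics/crop1.png',im)
E
```

```text
top [394.2 155.4] [386 150  20   9  55] z28 ((709.9315795898438, -311.74847412109375), (23.23452377319336, 54.45207977294922)) [[ 709.3 -315.9   14. ]]
top [391.1 168.9] [388 166   7   7  38] z28 ((666.183837890625, -300.1885986328125), (17.41995620727539, 19.1521053314209)) [[ 668.9 -303.9   14. ]]
top [375.8 174. ] [373 171   7   7  37] z28 ((652.392578125, -254.36297607421875), (15.933467864990234, 20.022903442382812)) [[ 654.8 -257.4   14. ]]
top [386.9 180. ] [384 177   7   7  37] z28 ((634.105224609375, -286.0623779296875), (16.7652587890625, 19.242828369140625)) [[ 636.4 -289.5   14. ]]
top [375.6 218.2] [367 210  18  17 249] z28 ((524.3196411132812, -247.12342834472656), (46.15361785888672, 51.54022979736328)) [[ 525.5 -250.1   14. ]]
top [383.3 249.8] [378 245  12  11 109] z28 ((433.6213684082031, -264.84014892578125), (29.51183319091797, 33.2194709777832)) [[ 433.9 -268.    14. ]]
side [316.7 161.3] [311 156  12  12  66] z28 ((638.9647827148438, -273.61456298828125), (23.227827072143555, 62.520172119140625)) [[ 648.8 -290.3   14. ]]
side [309.5 167. ] [307 164   6   7  34] 
[... 167 characters left out ...]
453125, -234.57090759277344), (48.850929260253906, 77.84333038330078)) [[ 524.4 -250.4   14. ]]
side [375.1 189.6] [370 184  12  12 108] z28 ((424.66387939453125, -247.86257934570312), (31.318159103393555, 50.636295318603516)) [[ 431.3 -264.3   14. ]]
side [319. 202.] [311 194  16  16  45] z28 ((529.0602416992188, -110.8385009765625), (4.993557929992676, 124.36811065673828)) [[ 537.5 -123.8   14. ]]
top [215.5 231.6] [196 214  32  32 303] z28 ((508.8393859863281, 225.5874786376953), (83.72110748291016, 87.86133575439453)) [[500.2 211.   14. ]]
side [255.1 298.3] [237 291  36  11  46] z28 ((514.7149047851562, 214.45278930664062), (103.27515411376953, 119.29096984863281)) [[476.  259.8  14. ]]
```

View pics/crop1.png

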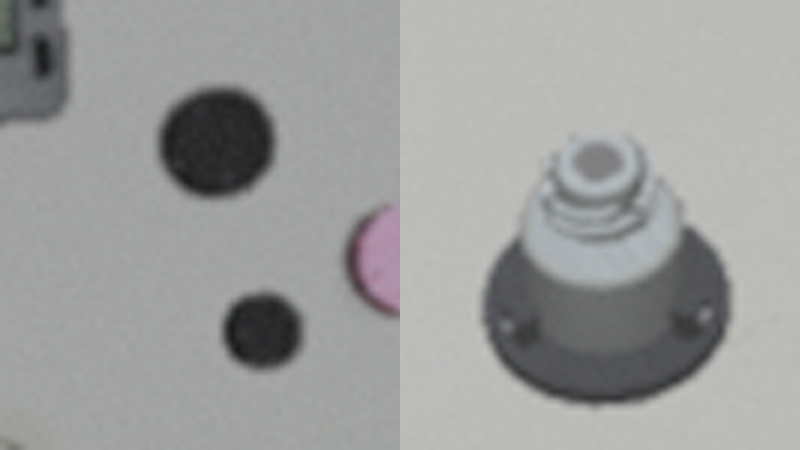

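The crop shows a ribbed black cap, larger than the black one next to it, so (376,218) is the cap to use, near (524,-250). The clamped can is near (509,224). Next I move above the cap.

>>> send_rows --rows '[0.044,-0.021,0,0,0,0,-1,0.044,-0.021,0,0,0,0,-1,0.044,-0.021,0,0,0,0,-1,0.044,-0.021,0,0,0,0,-1,0.044,-0.021,0,0,0,0,-1,0.044,-0.021,0,0,0,0,-1,0.044,-0.021,0,0,0,0,-1,0.044,-0.018,0,0,0,0,-1]'

```text
time: 1.1
tool_pos: [522.5, -249.8, 221.7]
orientation: [-180.0, 0.0, 26.9]
contact_force: [0.7, -0.4, 0.2]
width: 1.0
grip_force: 0.0
```

>>> send_rows --rows '[0,0,0,0,0,-0.131,-1,0,0,0,0,0,-0.131,-1,0,0,0,0,0,-0.131,-1,0,0,0,0,0,-0.131,-1,0,0,0,0,0,0,-1]'

```text
time: 1.72
tool_pos: [521.7, -251.2, 221.7]
orientation: [-180.0, 0.0, 56.8]
contact_force: [0.2, -0.7, 0.1]
width: 0.998
grip_force: 0.0
```

```bash
python3 - <<'E'
from plant import arm
from h import *
s=arm.get_state();print(s['tool_pos'],s['orientation'],s['qpos'],s['contact_force'],s['time'])
c=arm.camera_params('wrist');p,d=arm.snapshot('wrist');cv2.imwrite('pics/w1.png',p)
m=(p.max(2)<75).astype(np.uint8)
for ce,st,k in blobs(m,(0,0,560,420),300): print(ce.round(1),st,circle(c,k,28),np.median(d[k>0]))
E
```

```text
[ 521.70322452 -251.23097717  221.65671832] [-1.79965788e+02  2.02546383e-03  5.68482191e+01] [-3.16207279e+01  2.45996747e+01  8.37490679e+01 -1.16989629e-03
  7.16855114e+01  1.53142156e+00] [ 0.16232329 -0.70534908  0.10171617] 1.725
[292.1  54.5] [257  25  68  59 503] ((601.5802612304688, -143.9764404296875), (25.408239364624023, 80.0713119506836)) 333.73566
[516.3 108.7] [ 442   40  118  155 5894] ((760.3273315429688, -320.6849670410156), (93.84429168701172, 147.08653259277344)) 348.71857
[240.7 324.7] [    0    84   560   336 82077] ((371.4157409667969, -357.2838134765625), (387.2321472167969, 854.4411010742188)) 81.49204
[390.8 124.3] [379 114  24  21 388] ((650.8838500976562, -254.77001953125), (19.640836715698242, 23.49921226501465)) 358.929
[421.8 154.1] [410 144  24  21 386] ((664.0206909179688, -298.97076416015625), (20.120288848876953, 24.736000061035156)) 367.8888
[390.1 158.4] [379 148  23  21 362] ((633.8339233398438, -284.85296630859375), (19.82985496520996, 23.382192611694336)) 369.33145
[284.1 184.7] [ 261  160   47   50 1861] ((526.1746215820312, -248.4722442626953), (49.002525329589844, 52.89938735961914)) 363.40536
[227.6 238.9] [212 223  32  33 816] ((440.5697326660156, -265.251708984375), (32.95082092285156, 39.143028259277344)) 390.6814
```

View pics/w1.png

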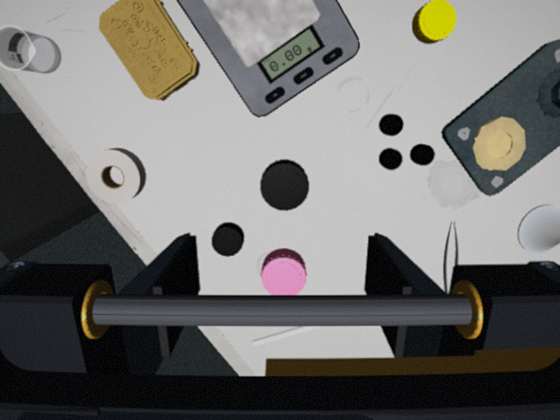

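The wrist view shows the cap at (284,185), between the smaller black cap at (228,239) and the pink one at (284,272). I'll refine its centre from the depth of its top face.

```bash
cat >> h.py <<'E'
def topface(arm,z,xy,r,h=6,name='wrist',save=None):
    """centre of the points within h of height z, near xy (min enclosing circle and ellipse)"""
    s=arm.get_state();c=arm.camera_params(name);p,d=arm.snapshot(name)
    if save: cv2.imwrite(save,p)
    v,u=np.mgrid[0:420,0:560];o,dr=ray(c,np.c_[u.ravel(),v.ravel()])
    W=(o+dr*d.reshape(-1,1)).reshape(420,560,3)
    m=(d>0)&(abs(W[...,2]-z)<h)&(np.hypot(W[...,0]-xy[0],W[...,1]-xy[1])<r)
    m=m.astype(np.uint8);n,l,st,_=cv2.connectedComponentsWithStats(m)
    k=(l==1+np.argmax(st[1:,4])).astype(np.uint8)
    e,ax=circle(c,k,z)
    a=np.radians(s['orientation'][2]);dx,dy=np.array(e)-s['tool_pos'][:2]
    print(s['time'],'tool',s['tool_pos'].round(2),'yaw',s['orientation'][2].round(2),'centre',np.round(e,2),'axes',np.round(ax,1),
      'n',k.sum(),'z',np.median(W[k>0][:,2]).round(1),'rel tool xy',np.round([dx*np.cos(a)+dy*np.sin(a),dx*np.sin(a)-dy*np.cos(a)],2))
    return p,k
E
python3 - <<'E'
from plant import arm
from h import *
topface(arm,28,(525,-249),45)
topface(arm,28,(525,-249),45)
E
```

```text
1.775 tool [ 521.74 -251.27  221.72] yaw 56.72 centre [ 525.36 -249.36] axes [50.7 51. ] n 1849 z 27.1 rel tool xy [3.58 1.98]
1.825 tool [ 521.78 -251.29  221.77] yaw 56.7 centre [ 525.37 -249.33] axes [50.7 51. ] n 1843 z 27.0 rel tool xy [3.61 1.93]
```

>>> send_rows --rows '[0.0036,0.002,0.03,0,0,0,-1,0,0,0.035,0,0,0,-1,0,0,0.035,0,0,0,-1,0,0,0.035,0,0,0,-1,0,0,0.03,0,0,0,-1,0,0,0.025,0,0,0,-1,0,0,0.015,0,0,0,-1,0,0,0,0,0,0,-1]'

```text
time: 2.88
tool_pos: [525.1, -249.2, 16.3]
orientation: [-179.9, 0.0, 56.8]
contact_force: [-0.3, -0.5, 0.3]
width: 0.999
grip_force: 0.0
```

>>> send_rows --rows '[0,0,0,0,0,0,1,0,0,0,0,0,0,1,0,0,0,0,0,0,1,0,0,0,0,0,0,1]'

```text
time: 3.38
tool_pos: [525.6, -249.5, 17.2]
orientation: [180.0, -0.0, 56.9]
contact_force: [-0.2, -0.5, 0.8]
width: 0.591
grip_force: 0.0
```

>>> send_rows --rows '[0,0,0,0,0,0,1,0,0,0,0,0,0,1,0,0,0,0,0,0,1]'

```text
time: 3.75
tool_pos: [525.6, -249.5, 17.1]
orientation: [180.0, -0.0, 56.9]
contact_force: [-0.4, 0.7, 6.0]
width: 0.565
grip_force: 30.0
```

>>> send_rows --rows '[0,0,0,0,0,0,-1,0,0,0,0,0,0,-1,0,0,0,0,0,0,-1,0,0,-0.05,0,0,0,-1,0,0,-0.06,0,0,0,-1,0,0,-0.06,0,0,0,-1,0,0,-0.035,0,0,0,-1,0,0,0,0,0,0,-1]'

```text
time: 4.75
tool_pos: [526.7, -250.1, 224.7]
orientation: [179.7, -0.0, 56.9]
contact_force: [0.0, -0.1, -0.8]
width: 1.001
grip_force: 0.0
```

```bash
python3 - <<'E'
from plant import arm
from h import *
topface(arm,28,(525,-249),45)
topface(arm,28,(525,-249),45)
E
```

```text
4.75 tool [ 526.66 -250.07  224.71] yaw 56.89 centre [ 525.17 -249.28] axes [50.6 51.2] n 1807 z 27.1 rel tool xy [-0.15 -1.69]
4.8 tool [ 525.82 -249.6   222.72] yaw 56.88 centre [ 525.21 -249.22] axes [50.8 50.9] n 1822 z 27.0 rel tool xy [-0.02 -0.72]
```

```bash
python3 - <<'E'
from plant import arm
from h import *
for i in range(5): arm.get_state(); topface(arm,28,(525,-249),45)
E
```

```text
4.85 tool [ 525.23 -249.25  221.48] yaw 56.88 centre [ 525.22 -249.26] axes [50.6 51.2] n 1835 z 27.1 rel tool xy [-0.02  0.  ]
4.9 tool [ 524.96 -249.09  220.82] yaw 56.88 centre [ 525.18 -249.29] axes [50.5 51.2] n 1838 z 27.1 rel tool xy [-0.04  0.29]
4.95 tool [ 524.85 -249.06  220.56] yaw 56.88 centre [ 525.14 -249.27] axes [50.6 51.2] n 1841 z 27.1 rel tool xy [-0.01  0.36]
5.0 tool [ 524.86 -249.02  220.47] yaw 56.88 centre [ 525.22 -249.27] axes [50.6 51.2] n 1849 z 27.0 rel tool xy [-0.01  0.43]
5.05 tool [ 524.99 -249.12  220.62] yaw 56.88 centre [ 525.15 -249.3 ] axes [50.5 51.1] n 1841 z 27.1 rel tool xy [-0.07  0.23]
```

>>> send_rows --rows '[0,0.0005,0.03,0,0,0,-1,0,0,0.035,0,0,0,-1,0,0,0.035,0,0,0,-1,0,0,0.035,0,0,0,-1,0,0,0.03,0,0,0,-1,0,0,0.025,0,0,0,-1,0,0,0.0145,0,0,0,-1,0,0,0,0,0,0,-1]'

```text
time: 6.1
tool_pos: [525.4, -249.4, 16.6]
orientation: [-179.9, 0.0, 56.9]
contact_force: [0.5, -0.2, -0.7]
width: 1.002
grip_force: 0.0
```

>>> send_rows --rows '[0,0,0,0,0,0,1,0,0,0,0,0,0,1,0,0,0,0,0,0,1,0,0,0,0,0,0,1,0,0,0,0,0,0,1,0,0,0,0,0,0,1,0,0,0,0,0,0,1]'

```text
time: 6.98
tool_pos: [526.0, -249.7, 17.6]
orientation: [180.0, -0.0, 56.9]
contact_force: [-0.2, 0.3, 5.7]
width: 0.563
grip_force: 30.0
```

>>> send_rows --rows '[0,0,-0.02,0,0,0,1,0,0,-0.045,0,0,0,1,0,0,-0.06,0,0,0,1,0,0,-0.06,0,0,0,1,0,0,-0.06,0,0,0,1,0.02,-0.013,-0.015,0,0,0,1,0.04,-0.028,0,0,0,0,1,0.04,-0.028,0,0,0,0,1]'

```text
time: 7.98
tool_pos: [521.9, -126.3, 276.5]
orientation: [-179.9, 0.0, 56.8]
contact_force: [0.5, 0.4, 0.4]
width: 0.568
grip_force: 30.0
```

>>> send_rows --rows '[0.04,-0.028,0,0,0,0,1,0.04,-0.028,0,0,0,0,1,0.04,-0.028,0,0,0,0,1,0.04,-0.028,0,0,0,0,1,0.04,-0.028,0,0,0,0,1,0.04,-0.028,0,0,0,0,1,0.04,-0.028,0,0,0,0,1,0.008,-0.008,0,0,0,0,1]'

```text
time: 8.98
tool_pos: [507.9, 227.2, 276.1]
orientation: [-179.9, 0.1, 57.1]
contact_force: [-0.9, -2.1, -0.8]
width: 0.567
grip_force: 30.0
```

>>> send_rows --rows '[0,0,0,0,0,0,1,0,0,0,0,0,0,1,0,0,0,0,0,0,1]'

```text
time: 9.35
tool_pos: [509.4, 223.4, 277.4]
orientation: [-180.0, 0.0, 56.8]
contact_force: [-0.1, 0.6, -1.4]
width: 0.567
grip_force: 30.0
```

```bash
python3 - <<'E'
from plant import arm
from h import *
print(arm.get_state()['qpos'])
for i in range(3): p,k=topface(arm,87,(509,224),35,5,save='pics/w2.png')
p,k=topface(arm,60,(509,224),50,5)
p[k>0]=p[k>0]//2+[0,0,120];cv2.imwrite('pics/w3.png',p)
E
```

```text
[ 1.75347419e+01  1.97915530e+01  8.23500031e+01 -6.26421014e-03
  7.78689867e+01  5.07336298e+01]
9.35 tool [509.37 223.41 277.37] yaw 56.8 centre [508.44 224.38] axes [33.9 34.3] n 846 z 85.8 rel tool xy [ 0.3  -1.32]
9.4 tool [509.41 223.54 277.43] yaw 56.81 centre [508.37 224.43] axes [34.  34.1] n 853 z 85.7 rel tool xy [ 0.18 -1.35]
9.45 tool [509.42 223.67 277.47] yaw 56.81 centre [508.39 224.48] axes [33.9 34.3] n 852 z 85.7 rel tool xy [ 0.11 -1.31]
9.5 tool [509.42 223.81 277.48] yaw 56.83 centre [508.49 224.57] axes [57.2 57.8] n 771 z 57.9 rel tool xy [ 0.12 -1.2 ]
```

View pics/w2.png

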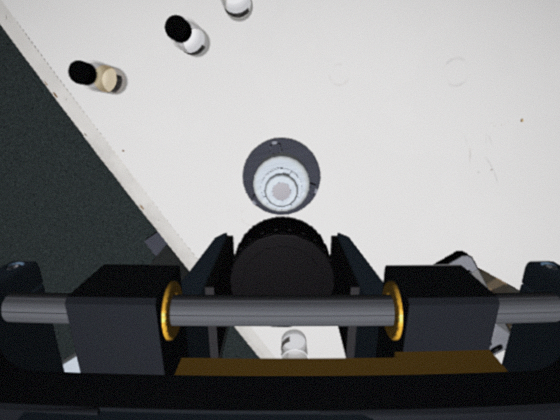

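>>> send_rows --rows '[0,-0.0008,0.03,0,0,0,1,0,0,0.035,0,0,0,1,0,0,0.035,0,0,0,1,0,0,0.035,0,0,0,1,0,0,0.02,0,0,0,1,0,0,0.01,0,0,0,1,0,0,0,0,0,0,1,0,0,0,0,0,0,1]'

```text
time: 10.55
tool_pos: [509.1, 225.0, 113.3]
orientation: [180.0, -0.1, 56.9]
contact_force: [0.5, 0.4, -1.3]
width: 0.564
grip_force: 30.0
```

```bash
python3 - <<'E'
from plant import arm
from h import *
for i in range(3):
  p,d=arm.snapshot('wrist'); s=arm.get_state()
  print(s['time'],s['tool_pos'],s['orientation'],s['contact_force'],s['wrist_torque'])
E
```

```text
10.6 [509.11674779 225.02975536 113.29560802] [ 1.79947602e+02 -6.64683011e-02  5.68810137e+01] [-0.33523054 -0.28748385 -0.70748784] [-0.032256   -0.05963276 -0.06192745]
10.65 [509.05702275 225.02783756 113.25637304] [ 1.79949762e+02 -6.37768459e-02  5.68825300e+01] [ 0.18748404  0.90562323 -1.16136206] [ 0.04521178  0.01165445 -0.01821738]
10.7 [508.9691891  225.00160229 113.15511197] [ 1.79954785e+02 -5.61411464e-02  5.68833598e+01] [ 0.53598761  0.06020467 -0.20689685] [ 0.01785562 -0.08708203 -0.05181439]
```

>>> send_rows --rows '[-0.0008,0.0003,0.003,0,0,0,1,0,0,0.003,0,0,0,1,0,0,0.003,0,0,0,1,0,0,0.002,0,0,0,1,0,0,0.002,0,0,0,1,0,0,0,0,0,0,1]'

```text
time: 11.45
tool_pos: [508.3, 224.0, 99.3]
orientation: [-180.0, 0.0, 56.9]
contact_force: [-1.0, 0.2, -1.1]
width: 0.564
grip_force: 30.0
```

>>> send_rows --rows '[0.0003,0,0.001,0,0,0,1,0,0,0.001,0,0,0,1,0,0,0.001,0,0,0,1,0,0,0.001,0,0,0,1,0,0,0,0,0,0,1]'

```text
time: 12.08
tool_pos: [508.5, 224.3, 95.3]
orientation: [-180.0, 0.0, 56.9]
contact_force: [0.4, -1.0, -0.8]
width: 0.568
grip_force: 30.0
```

>>> send_rows --rows '[0,0,0.001,0,0,0,1,0,0,0.001,0,0,0,1,0,0,0,0,0,0,1]'

```text
time: 12.45
tool_pos: [508.6, 224.3, 93.4]
orientation: [-180.0, -0.0, 56.9]
contact_force: [0.8, -0.1, -0.5]
width: 0.566
grip_force: 30.0
```

>>> send_rows --rows '[0,0,0.001,0,0,0,1,0,0,0.001,0,0,0,1,0,0,0,0,0,0,1]'

```text
time: 12.82
tool_pos: [508.8, 224.4, 92.3]
orientation: [180.0, -0.0, 56.9]
contact_force: [-4.4, -1.6, 18.2]
width: 0.563
grip_force: 30.0
```

>>> send_rows --rows '[0,0,-0.0008,0,0,-0.07,1,0,0,-0.0003,0,0,-0.1,1,0,0,-0.0003,0,0,-0.1,1,0,0,0,0,0,0,1]'

```text
time: 13.32
tool_pos: [509.1, 224.6, 93.5]
orientation: [179.9, -0.1, 72.5]
contact_force: [-0.7, -0.2, 10.8]
width: 0.565
grip_force: 30.0
```

>>> send_rows --rows '[0,0,-0.0004,0,0,-0.1,1,0,0,-0.0004,0,0,-0.1,1,0,0,-0.0003,0,0,-0.1,1,0,0,-0.0003,0,0,-0.1,1,0,0,0,0,0,0,1]'

```text
time: 13.95
tool_pos: [508.5, 224.3, 94.2]
orientation: [-180.0, -0.0, 95.2]
contact_force: [0.1, -0.5, -1.0]
width: 0.561
grip_force: 30.0
```

>>> send_rows --rows '[0,0,0.0008,0,0,0,1,0,0,0.0008,0,0,0,1,0,0,0,0,0,0,1]'

```text
time: 14.32
tool_pos: [508.5, 224.3, 92.5]
orientation: [-180.0, 0.0, 95.2]
contact_force: [-0.2, -0.5, -0.7]
width: 0.564
grip_force: 30.0
```

>>> send_rows --rows '[0,0,0.001,0,0,0,1,0,0,0.001,0,0,0,1,0,0,0.001,0,0,0,1,0,0,0,0,0,0,1]'

```text
time: 14.82
tool_pos: [508.5, 224.3, 89.5]
orientation: [-180.0, 0.0, 95.3]
contact_force: [0.3, 0.3, -0.5]
width: 0.564
grip_force: 30.0
```

>>> send_rows --rows '[0,0,0.001,0,0,0,1,0,0,0.001,0,0,0,1,0,0,0,0,0,0,1]'

```text
time: 15.2
tool_pos: [508.5, 224.3, 87.5]
orientation: [-180.0, 0.0, 95.3]
contact_force: [-1.1, 1.3, -1.0]
width: 0.565
grip_force: 30.0
```

```bash
python3 - <<'E'
from plant import arm
s=arm.get_state();print(s['tool_pos'],s['contact_force'],s['wrist_torque'],s['qpos'][5])
E
```

```text
[508.51400272 224.26307472  87.52462655] [-1.05592154  1.31319012 -0.97687942] [ 0.0266588  -0.06656     0.01714711] 12.373589830424507
```

>>> send_rows --rows '[0,0,0.001,0,0,0,1,0,0,0.001,0,0,0,1,0,0,0,0,0,0,1]'

```text
time: 15.58
tool_pos: [508.6, 224.3, 85.8]
orientation: [180.0, -0.0, 95.3]
contact_force: [-1.3, -1.0, 4.6]
width: 0.564
grip_force: 30.0
```

The cap has dropped into the gaps, with the TCP at 85.8. Now I screw it clockwise.

>>> send_rows --rows '[0,0,0,0,0,0.1,1,0,0,0.0003,0,0,0.1,1,0,0,0.0003,0,0,0.1,1,0,0,0,0,0,0,1]'

```text
time: 16.08
tool_pos: [509.1, 224.4, 85.5]
orientation: [179.9, -0.0, 78.0]
contact_force: [-0.0, 0.6, 7.4]
width: 0.566
grip_force: 30.0
```

```bash
cat > st.py <<'E'
from plant import arm
s=arm.get_state();print(s['tool_pos'].round(2),s['orientation'].round(1),s['contact_force'].round(1),s['wrist_torque'].round(2),s['qpos'][5].round(1))
E
python3 st.py
```

```text
[509.14 224.44  85.49] [179.9  -0.   78. ] [-0.   0.6  7.4] [ 0.02 -0.01 -0.15] 29.7
```

>>> send_rows --rows '[0,0,0.0003,0,0,0.1,1,0,0,0.0004,0,0,0.1,1,0,0,0.0004,0,0,0.1,1,0,0,0,0,0,0,1]'

```text
time: 16.58
tool_pos: [509.2, 224.5, 84.4]
orientation: [179.9, -0.1, 60.8]
contact_force: [-0.1, -0.5, 8.6]
width: 0.567
grip_force: 30.0
```

```bash
python3 st.py
```

```text
[509.2  224.46  84.45] [ 1.799e+02 -1.000e-01  6.080e+01] [-0.1 -0.5  8.6] [-0.05  0.09 -0.12] 46.9
```

>>> send_rows --rows '[0,0,0.0003,0,0,0.1,1,0,0,0.0003,0,0,0.1,1,0,0,0.0003,0,0,0.1,1,0,0,0.0003,0,0,0.1,1,0,0,0,0,0,0,1]'

```text
time: 17.2
tool_pos: [509.3, 224.5, 83.2]
orientation: [180.0, -0.1, 37.9]
contact_force: [0.6, 0.4, 8.2]
width: 0.566
grip_force: 30.0
```

```bash
python3 st.py
```

```text
[509.32 224.47  83.24] [ 1.80e+02 -1.00e-01  3.79e+01] [0.6 0.4 8.2] [-0.1  -0.08 -0.15] 69.8
```

>>> send_rows --rows '[0,0,0.0003,0,0,0.1,1,0,0,0.0003,0,0,0.1,1,0,0,0.0003,0,0,0.1,1,0,0,0,0,0,0,1]'

```text
time: 17.7
tool_pos: [509.4, 224.3, 82.3]
orientation: [180.0, -0.1, 20.7]
contact_force: [1.2, -1.9, 6.0]
width: 0.563
grip_force: 30.0
```

```bash
python3 st.py
```

```text
[509.42 224.35  82.31] [ 1.80e+02 -1.00e-01  2.07e+01] [ 1.2 -1.9  6. ] [-0.36 -0.2  -0.09] 87.0
```

Now smaller steps, watching the torque.

>>> send_rows --rows '[0,0,0.0003,0,0,0.06,1,0,0,0.0003,0,0,0.06,1,0,0,0,0,0,0,1]'

```text
time: 18.08
tool_pos: [509.8, 224.2, 81.9]
orientation: [180.0, -0.1, 13.9]
contact_force: [2.1, -3.6, 7.9]
width: 0.562
grip_force: 30.0
```

```bash
python3 st.py
```

```text
[509.76 224.17  81.86] [ 1.80e+02 -1.00e-01  1.39e+01] [ 2.1 -3.6  7.9] [-0.79 -0.45 -0.01] 93.8
```

>>> send_rows --rows '[0.0001,0.0003,0.0002,0,0,0.06,1,0,0,0.0002,0,0,0.04,1,0,0,0,0,0,0,1]'

```text
time: 18.45
tool_pos: [509.9, 223.9, 81.5]
orientation: [180.0, -0.1, 8.2]
contact_force: [2.7, -3.9, 8.6]
width: 0.563
grip_force: 30.0
```

```bash
python3 st.py
```

```text
[509.94 223.9   81.52] [ 1.8e+02 -1.0e-01  8.2e+00] [ 2.7 -3.9  8.6] [-0.85 -0.45 -0.03] 99.5
```

>>> send_rows --rows '[0.0001,0.0003,0.0002,0,0,0.05,1,0,0,0.0002,0,0,0.05,1,0,0,0,0,0,0,1]'

```text
time: 18.82
tool_pos: [510.1, 223.7, 81.1]
orientation: [-180.0, -0.1, 2.4]
contact_force: [1.7, -3.8, 9.3]
width: 0.56
grip_force: 30.0
```

```bash
python3 st.py
```

```text
[510.09 223.66  81.14] [-1.8e+02 -1.0e-01  2.4e+00] [ 1.7 -3.8  9.3] [-0.7  -0.39 -0.01] 105.2
```

>>> send_rows --rows '[0,0.0002,0.0002,0,0,0.04,1,0,0,0.0001,0,0,0.04,1,0,0,0,0,0,0,1]'

```text
time: 19.2
tool_pos: [510.1, 222.9, 80.9]
orientation: [180.0, -0.1, -2.1]
contact_force: [2.8, -9.7, 11.9]
width: 0.564
grip_force: 30.0
```

```bash
python3 st.py
```

```text
[510.1  222.88  80.88] [ 1.8e+02 -1.0e-01 -2.1e+00] [ 2.8 -9.7 11.9] [-1.84 -0.47  0.18] 109.7
```

>>> send_rows --rows '[0.0001,0.0004,0.0001,0,0,0.03,1,0,0,0,0,0,0,1]'

```text
time: 19.45
tool_pos: [510.1, 222.6, 80.8]
orientation: [180.0, -0.1, -3.8]
contact_force: [2.0, -8.0, 12.0]
width: 0.566
grip_force: 30.0
```

```bash
python3 st.py
```

```text
[510.08 222.6   80.84] [ 1.8e+02 -1.0e-01 -3.8e+00] [ 2. -8. 12.] [-1.57 -0.33  0.55] 111.4
```

Torque is 0.55 N m at z 80.8 after 99° of turn, so the cap is at the stop. I release it and back off upward.

>>> send_rows --rows '[0,0,0,0,0,0,-1,0,0,0,0,0,0,-1,0,0,0,0,0,0,-1,0,0,0,0,0,0,-1,0,0,-0.02,0,0,0,-1,0,0,-0.04,0,0,0,-1,0,0,-0.06,0,0,0,-1,0,0,-0.06,0,0,0,-1]'

```text
time: 20.45
tool_pos: [508.6, 223.1, 261.7]
orientation: [180.0, 0.0, -3.8]
contact_force: [1.7, -0.3, -0.5]
width: 0.999
grip_force: 0.0
```

>>> send_rows --rows '[0,0,-0.02,0,0,0,-1,0,0,0,0,0,0,-1,0,0,0,0,0,0,-1,0,0,0,0,0,0,-1]'

```text
time: 20.95
tool_pos: [508.4, 223.0, 278.7]
orientation: [180.0, 0.1, -3.9]
contact_force: [0.5, -0.9, -0.2]
width: 0.996
grip_force: 0.0
```

```bash
python3 st.py; python3 - <<'E'
from plant import arm
from h import *
topface(arm,92,(508.5,224.3),45,save='pics/w4.png')
topface(arm,92,(508.5,224.3),45)
p,d=arm.snapshot('side');w=cv2.imread('pics/w4.png')
a=cv2.resize(p[225:315,215:295],(400,450),interpolation=2)
b=cv2.resize(w[:420],(400,300))
im=np.zeros((450,800,3),np.uint8);im[:,:400]=a;im[:300,400:]=b;cv2.imwrite('pics/fin.png',im)
E
```

```text
[508.41 222.97 278.68] [ 1.8e+02  1.0e-01 -3.9e+00] [ 0.5 -0.9 -0.2] [ 0.02  0.1  -0.06] 111.4
20.95 tool [508.41 222.97 278.68] yaw -3.85 centre [509.59 223.84] axes [50.7 50.9] n 1898 z 90.8 rel tool xy [ 1.12 -0.95]
21.0 tool [508.53 222.99 278.85] yaw -3.85 centre [509.49 223.89] axes [50.6 51.2] n 1903 z 90.9 rel tool xy [ 0.9  -0.96]
```

View pics/fin.png

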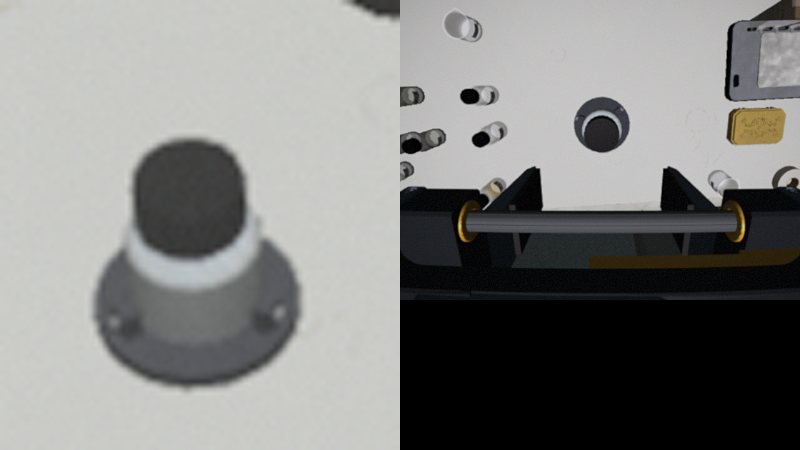

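The side crop shows the cap level on the can, just above the shoulder. Its top is at z ≈ 92 after correcting the depth bias, so its centre is at 78, which is home. Nothing touches the gripper, and the neighbours look undisturbed in these views.

```bash
python3 -c "
from plant import arm
print(arm.sign_off())"
```

```text
the job is handed in; nothing more can be done
None
```

The cap dropped into the thread start after about 38° anticlockwise, was screwed 99° clockwise to the hard stop (0.55 N m, about 12 N press), let go, and the job was handed in at about 21 s.

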